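Find and tag the softest spring mount

TASK

Three vibration mounts stand on the bench and one has gone soft: with closed fingertips press their round pads down about halfway, one after the other from your left to your right, and feel which spring is the softest. Then push the white tag on the softest mount all the way down, leaving the other two tags up. Do not lift or shift the mounts, and leave the other things alone.

Things in the scene. Friction and masses are not known exactly. Their poses are not given: they have to be found in the camera images.
- mount_a: one of three identical spring mounts side by side in any order (the letters say nothing about softness), loose on the bench, 1 kg: aluminium base 140 x 80 x 12 mm with a round pad on a coil spring and, at the end nearer the robot, a white upright tag. Origin: centre of the base's underside; x from tag to pad (within 0.3 rad of straight ahead), z up. Pad axis at x = +25 mm, tag at x = -45 mm, y = 0
- pad_a_top (a point): centre of the top face of the pad of mount_a: a black rubber disc 46 mm across on a steel cup 50 mm across, top 56 mm above the bench when free; moves with the pad
- pad_a (a joint): how far the pad of mount_a is pressed down, m: 0 free, 0.014 at its stop; springs back by itself. The three springs differ clearly (each a factor of 2 or more apart): at half travel a pad pushes back with somewhere between 3 and 12 N, at the stop less than 23 N; each gives a constant rate after about 1 N of preload
- spring_a (a point): middle of the coil spring of mount_a, 28 mm above the base's underside, does not move. The softest spring has settled 0.04 mm lower than the others, by which the judge knows it; that is too little to see or measure, so only pressing tells
- tag_a_top (a point): centre of the top face of the white tag of mount_a: a flat thumb plate 18 x 30 mm (x by y of the mount) on a stem in a grey guide, top 57 to 60 mm above the bench when up and 42 mm when fully down; moves with the tag
- tag_a (a joint): how far the tag of mount_a is pushed down, m: starts up at 0 to 0.003, fully down 0.018; needs about 3 N and stays where it is left
- mount_b: one of three identical spring mounts side by side in any order (the letters say nothing about softness), loose on the bench, 1 kg: aluminium base 140 x 80 x 12 mm with a round pad on a coil spring and, at the end nearer the robot, a white upright tag. Origin: centre of the base's underside; x from tag to pad (within 0.3 rad of straight ahead), z up. Pad axis at x = +25 mm, tag at x = -45 mm, y = 0
- pad_b_top (a point): centre of the top face of the pad of mount_b: a black rubber disc 46 mm across on a steel cup 50 mm across, top 56 mm above the bench when free; moves with the pad
- pad_b (a joint): how far the pad of mount_b is pressed down, m: 0 free, 0.014 at its stop; springs back by itself. The three springs differ clearly (each a factor of 2 or more apart): at half travel a pad pushes back with somewhere between 3 and 12 N, at the stop less than 23 N; each gives a constant rate after about 1 N of preload
- spring_b (a point): middle of the coil spring of mount_b, 28 mm above the base's underside, does not move. The softest spring has settled 0.04 mm lower than the others, by which the judge knows it; that is too little to see or measure, so only pressing tells
- tag_b_top (a point): centre of the top face of the white tag of mount_b: a flat thumb plate 18 x 30 mm (x by y of the mount) on a stem in a grey guide, top 57 to 60 mm above the bench when up and 42 mm when fully down; moves with the tag
- tag_b (a joint): how far the tag of mount_b is pushed down, m: starts up at 0 to 0.003, fully down 0.018; needs about 3 N and stays where it is left
- mount_c: one of three identical spring mounts side by side in any order (the letters say nothing about softness), loose on the bench, 1 kg: aluminium base 140 x 80 x 12 mm with a round pad on a coil spring and, at the end nearer the robot, a white upright tag. Origin: centre of the base's underside; x from tag to pad (within 0.3 rad of straight ahead), z up. Pad axis at x = +25 mm, tag at x = -45 mm, y = 0
- pad_c_top (a point): centre of the top face of the pad of mount_c: a black rubber disc 46 mm across on a steel cup 50 mm across, top 56 mm above the bench when free; moves with the pad
- pad_c (a joint): how far the pad of mount_c is pressed down, m: 0 free, 0.014 at its stop; springs back by itself. The three springs differ clearly (each a factor of 2 or more apart): at half travel a pad pushes back with somewhere between 3 and 12 N, at the stop less than 23 N; each gives a constant rate after about 1 N of preload
- spring_c (a point): middle of the coil spring of mount_c, 28 mm above the base's underside, does not move. The softest spring has settled 0.04 mm lower than the others, by which the judge knows it; that is too little to see or measure, so only pressing tells
- tag_c_top (a point): centre of the top face of the white tag of mount_c: a flat thumb plate 18 x 30 mm (x by y of the mount) on a stem in a grey guide, top 57 to 60 mm above the bench when up and 42 mm when fully down; moves with the tag
- tag_c (a joint): how far the tag of mount_c is pushed down, m: starts up at 0 to 0.003, fully down 0.018; needs about 3 N and stays where it is left
- oil_bottle: small brown bottle with black cap, 30 mm across, 62 mm tall, loose bystander near the mounts; origin at the centre of its underside
- coverslip_box: small white box with a pale green top, 36 x 36 x 16 mm, loose bystander near the mounts; origin at the centre of its underside
- petri_dish: shallow round clear dish with lid, 58 mm across, 14 mm tall, loose bystander near the mounts; origin at the centre of its underside
Not all that is in view belongs to the job. Leave any red look-alike of the mount_a alone.

How it is judged:
On the way, in this order (a step that is already met when the one before it is completed fails the run):
1. the left-hand mount's pad is pressed down by more than 4.5 mm (((world y of mount_a between 0.1 and 9 m and value of joint pad_a above 0.0045 m) or (world y of mount_b between 0.1 and 9 m and value of joint pad_b above 0.0045 m) or (world y of mount_c between 0.1 and 9 m and value of joint pad_c above 0.0045 m))), for 0.1 s.
2. then the middle mount's pad is pressed down by more than 4.5 mm (((world y of mount_a between -0.1 and 0.1 m and value of joint pad_a above 0.0045 m) or (world y of mount_b between -0.1 and 0.1 m and value of joint pad_b above 0.0045 m) or (world y of mount_c between -0.1 and 0.1 m and value of joint pad_c above 0.0045 m))), for 0.1 s.
3. then the right-hand mount's pad is pressed down by more than 4.5 mm (((world y of mount_a between -9 and -0.1 m and value of joint pad_a above 0.0045 m) or (world y of mount_b between -9 and -0.1 m and value of joint pad_b above 0.0045 m) or (world y of mount_c between -9 and -0.1 m and value of joint pad_c above 0.0045 m))), for 0.1 s.
4. then the tag of the mount with the softest spring is pushed fully down (((z of spring_a in the frame of mount_a below 0.02798 m and value of joint tag_a above 0.0155 m) or (z of spring_b in the frame of mount_b below 0.02798 m and value of joint tag_b above 0.0155 m) or (z of spring_c in the frame of mount_c below 0.02798 m and value of joint tag_c above 0.0155 m))), for 0.1 s.
At the end, for the whole second after the job is handed in: The softest mount's tag is down by more than 15.5 mm of its 18 mm, the other two tags are up (down by less than 6 mm), all three pads have sprung back (within 2 mm), and the mounts and the three small bystanders stand at rest within 25 mm of where they began (((z of spring_a in the frame of mount_a below 0.02798 m and value of joint tag_a above 0.0155 m) or (z of spring_b in the frame of mount_b below 0.02798 m and value of joint tag_b above 0.0155 m) or (z of spring_c in the frame of mount_c below 0.02798 m and value of joint tag_c above 0.0155 m)) and not ((z of spring_a in the frame of mount_a above 0.02798 m and value of joint tag_a above 0.006 m) or (z of spring_b in the frame of mount_b above 0.02798 m and value of joint tag_b above 0.006 m) or (z of spring_c in the frame of mount_c above 0.02798 m and value of joint tag_c above 0.006 m)) and value of joint each of pad_a, pad_b, pad_c below 0.002 m and distance of each of mount_a, mount_b, mount_c, oil_bottle, coverslip_box, petri_dish from where it was at the start of the episode below 0.025 m and linear speed of each of mount_a, mount_b, mount_c below 0.02 m/s); the robot touches nothing.
It fails at once if the tag of a firmer mount is pushed down (6 mm or more) ((z of spring_a in the frame of mount_a above 0.02798 m and value of joint tag_a above 0.006 m) or (z of spring_b in the frame of mount_b above 0.02798 m and value of joint tag_b above 0.006 m) or (z of spring_c in the frame of mount_c above 0.02798 m and value of joint tag_c above 0.006 m)).
It fails at once if a mount is lifted by more than 10 mm, tipped by more than 0.15 rad, or shifted by more than 25 mm (height (world z) of any of mount_a, mount_b, mount_c above 0.01 m or angle between any of mount_a, mount_b, mount_c's own z axis and vertical above 0.15 rad or distance of any of mount_a, mount_b, mount_c from where it was at the start of the episode above 0.025 m).
It fails at once if the bottle, the small box or the dish is moved by more than 25 mm (distance of any of oil_bottle, coverslip_box, petri_dish from where it was at the start of the episode above 0.025 m).
It also fails if it takes over 48 s, if anything falls off the work surface, if the arm or the gripper's body presses on something with over 40 N, if the wrist force passes 120 N, or if a joint passes its speed limit or range.

ROBOT

A 6-joint arm with a two-finger parallel gripper is mounted at the origin on a cart in front of the work surface, level with it; the furniture and walls round the work are solid. World frame = base frame: x ahead of the robot, y to its left, z up, the work surface at z = 0. Lengths are in m, angles in rad, forces in N, time in s.
With the tool pointing down it reaches from about 0.35 to 0.85 m from the base axis. Payload 8.1 kg.
Tool frame: the origin (TCP) lies at the very end of the fingers, on their centre line; the grasp point (between the pads) lies 19 mm behind it (pinch_z is the distance from the TCP to the grasp point, in m); z points along the fingers, y is the direction in which the jaws open and shut (so a half turn about z gives the same grasp; the last joint's range is limited). The gripper opens to 93 mm and grips with 3 to 60 N. Pads are 15 mm wide; open, the fingers measure 128 mm over their backs; the gripper's body (75 mm by 188 mm) begins 65 mm behind the grasp point.
Start: joints at [-1.249, 0.13, 1.488, -0, 1.523, -0.085], TCP at [0.237, -0.551, 0.219] pointing down, gripper open.
Joint ranges: [-2.96, 2.96], [-0.89, 2.26], [0.02, 2.5], [-1.34, 4.48], [0, 2.73], [-2.66, 2.66]. Speed limits (rad/s): [2.39, 2.39, 2.79, 3.14, 3.14, 3.14].

INTERFACE

Orientations are given as a rotation vector (axis times angle).
In Python, from plant import * gives the robot as it stands.
- The arm moves only by the tool move_arm, never from a script. Its argument "series" is a list of rows, each a list of 7 numbers: the shift along the tool's x, y, z each as a share of 10 cm, from -1 to 1, then the turn, a rotation vector about the tool's x, y, z each as a share of 180 degrees, from -1 to 1, then the opening, from -1 (shut) to 1 (fully open). In form: [[dx, dy, dz, rx, ry, rz, jaw], ...]. A call has 1 to 8 rows; each row is the pose to reach, as a shift and turn from the pose commanded when the call began, along the tool's axes at that moment, turning the shorter way round; what a row does not reach only later rows make up. A row lasts 1/10 s, in which the tool goes at most 50 mm and 8.59 degrees, less where a joint would pass 70% of its speed; a pose out of reach is approached as far as the arm can. A call with a number of a shift or a turn outside -1 to 1 is refused whole. A call with a gripper value outside its range is refused whole. The fingers move at their own pace and stop on an object; "squeeze" is the grip in N (left out, the last holds). Time passes only in rows, so rows that repeat a pose let the fingers close. It gives the time, the measured TCP pose, the force and the opening at its end, in the units of the state.
- read_state(): the state, without advancing time (a new reading comes with each control period).
- read_camera(name): name is "side" or "top"; returns a dict with "frame" (384x512x3 uint8, red, green, blue), "K" (3x3 intrinsics, pixels), "rvec" (rotation vector, rad) and "tvec" (3), from world to camera coordinates, as OpenCV has them. Camera axes: x right, y down, z forward; pixel columns grow to the right and rows downward; lengths in m; the calibration is good to about 2 mm. A picture is of the moment at which its call begins. There is no depth.
- close_job(): hands the job in, once; it reports no verdict.
The state is a dict: "t": time; "q": joint angles; "dq": joint speeds; "joint_torque": joint torques, N m; "tool_pos": TCP position; "orientation": TCP orientation; "force": force on the tool from outside, world axes, zero at the start; "wrist_torque": the same for the moment, N m; "opening": finger opening in m.
Only numpy, scipy, OpenCV 4.12 (cv2) and the standard library are available. Lean on these libraries where they do the work, as an engineer would, in place of code of your own. Each camera call takes 0.05 s, during which the arm holds its last target.

## Working session

There is one attempt and no reset: what is moved stays moved. The work goes in short steps, Python scripts to look and compute and a tool call to move; the robot and the scene stay as the last step left them, time stands still between calls to the robot, and variables do not carry over. Pictures are saved under pics/ and viewed, and the job is handed in when it is done.

Besides the shell and the picture viewer there is one more tool, called after "Call:" as name([rows], argument=value, ...), one row to a line, values as JSON. move_arm: Moves the arm, as the interface text tells. Shift numbers are shares of 10 cm and turn numbers shares of 180 degrees, none past 1 either way. Its arguments: {"type":"object","properties":{"series":{"type":"array","items":{"type":"array","items":{"type":"number"}}},"squeeze":{"type":"number"}},"required":["series"]}

```bash
mkdir -p pics; ls; python3 - <<'E'
from plant import *
import cv2
for n in("top","side"):
    d=read_camera(n); cv2.imwrite(f"pics/{n}0.png",cv2.cvtColor(d["frame"],cv2.COLOR_RGB2BGR)); print(n,d["K"].tolist(),d["rvec"],d["tvec"])
print(read_state())
E
```

```text
pics
top [[352.9166900816373, 0.0, 247.9935559474106], [0.0, 352.9166900816373, 194.87842962502478], [0.0, 0.0, 1.0]] [ 2.15494907 -2.09856348  0.2028011 ] [-0.05591888  0.57447565  1.12104363]
side [[445.99689764939734, 0.0, 258.11953223465997], [0.0, 445.99689764939734, 187.92338188802], [0.0, 0.0, 1.0]] [ 2.42433738  0.33697773 -0.09862597] [-0.54072572 -0.09172065  1.59941341]
{'t': 0.1, 'q': array([-1.24940857e+00,  1.31104894e-01,  1.48918283e+00,  4.83989282e-06,
        1.52299521e+00, -8.53724854e-02]), 'dq': array([-0.00091917, -0.00046489, -0.00132851, -0.00256703,  0.0009598 ,
        0.00059063]), 'joint_torque': array([ 2.34613704e-03, -5.61342359e+01, -4.93096411e+01,  7.71766459e-02,
        2.91069690e-02, -6.28233806e-05]), 'tool_pos': array([ 0.23725405, -0.55053302,  0.21767401]), 'orientation': array([-3.07519829e+00, -6.34202311e-01,  3.04889473e-04]), 'force': array([-1.69815736, -0.17692411,  0.29594773]), 'wrist_torque': array([-0.03004307, -0.01757439, -0.0051169 ]), 'opening': 0.09277223081658353}
```

View pics/top0.png

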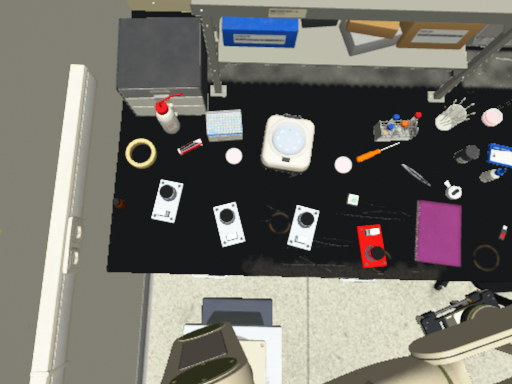

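View pics/side0.png

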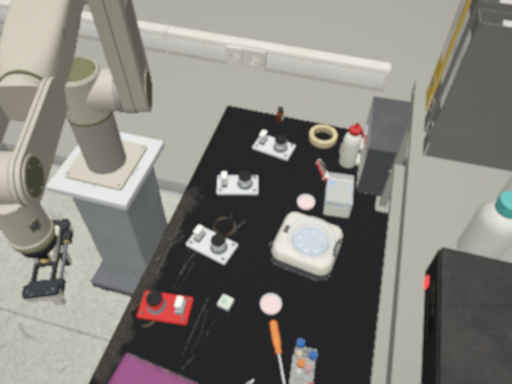

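```bash
cat > h.py <<'E'
from plant import *
import cv2, numpy as np
def ray(d,u,v,z):
    R=cv2.Rodrigues(np.array(d["rvec"]))[0]; t=np.array(d["tvec"]).ravel()
    c=-R.T@t; w=R.T@np.linalg.inv(d["K"])@np.array([u,v,1.]); return c+w*(z-c[2])/w[2]
def proj(d,p): return cv2.projectPoints(np.array([p],float),np.array(d["rvec"],float),np.array(d["tvec"],float),d["K"],None)[0].ravel()
def crop(d,n,x0,y0,x1,y1,s): cv2.imwrite(n,cv2.cvtColor(cv2.resize(d["frame"][y0:y1,x0:x1],None,fx=s,fy=s,interpolation=cv2.INTER_CUBIC),cv2.COLOR_RGB2BGR))
E
python3 - <<'E'
from h import *
d=read_camera("top"); s=read_camera("side")
np.savez('cam0.npz',t=d["frame"],s=s["frame"])
crop(d,"pics/tc.png",140,170,340,260,4); crop(s,"pics/sc.png",170,90,310,270,3)
g=d["frame"].astype(int)
for n,(x0,y0,x1,y1) in dict(L=(145,172,190,230),M=(205,195,252,250),R=(280,198,327,255)).items():
    c=g[y0:y1,x0:x1]; m=((c.min(2)>110)).astype(np.uint8)
    cs=cv2.findContours(m,cv2.RETR_EXTERNAL,cv2.CHAIN_APPROX_NONE)[0]; k=max(cs,key=cv2.contourArea)+[x0,y0]
    pts=np.array([ray(d,*p[0],0.012)[:2] for p in k],np.float32)
    print(n,cv2.minAreaRect(pts), cv2.minAreaRect(k))
E
```

```text
L ((0.5564220547676086, 0.236338809132576), (0.08180925250053406, 0.14151537418365479), 80.25387573242188) ((166.90127563476562, 200.714599609375), (23.856914520263672, 41.5527229309082), 13.392498016357422)
M ((0.48200327157974243, 0.022466324269771576), (0.14148809015750885, 0.08127941191196442), 15.686280250549316) ((228.61766052246094, 223.97061157226562), (41.47359085083008, 24.01102638244629), 75.96376037597656)
R ((0.477500319480896, -0.2301812767982483), (0.08186369389295578, 0.14197362959384918), 76.24781036376953) ((302.941162109375, 227.2353057861328), (24.25356101989746, 41.71612548828125), 14.03624439239502)
```

View pics/tc.png

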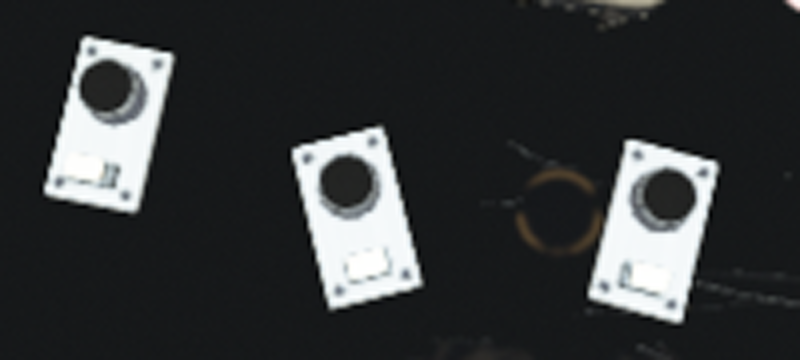

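View pics/sc.png

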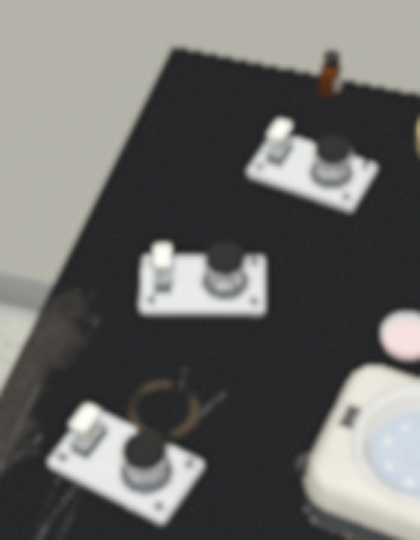

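```bash
python3 - <<'E'
from h import *
d=read_camera("top"); s=read_camera("side")
M=dict(L=(.5564,.2363,-9.75),M=(.4820,.0225,15.7),R=(.4775,-.2302,-13.75))
g=d["frame"].astype(int)
for n,(x,y,a) in M.items():
    c,q=np.cos(np.radians(a)),np.sin(np.radians(a))
    pad=np.array([x+.025*c,y+.025*q,.056]); tag=np.array([x-.045*c,y-.045*q,.058])
    print(n,"pad",pad.round(4),"tag",tag.round(4))
    for nm,cam in(("top",d),("side",s)):
        u,v=proj(cam,pad); f=cam["frame"].astype(int); r=11
        X=int(round(u))-r;Y=int(round(v))-r
        sub=f[Y:Y+2*r+1,X:X+2*r+1]
        m=(sub.max(2)<60).astype(np.uint8)
        nn,lab,st,ce=cv2.connectedComponentsWithStats(m)
        k=lab[r,r]
        cc=ce[k]+[X,Y]; print("  ",nm,"pred",(u.round(1),v.round(1)),"seen",cc.round(1),st[k],ray(cam,*cc,.056).round(4))
        print("   tag pred px",proj(cam,tag).round(1))
E
```

```text
L pad [0.581  0.2321 0.056 ] tag [0.512  0.2439 0.058 ]
   top pred (np.float64(166.0), np.float64(191.0)) seen [166.  191.2] [  5   5  13  13 120] [0.5803 0.232  0.056 ]
   tag pred px [160.8 211.4]
   side pred (np.float64(280.9), np.float64(139.8)) seen [282.2 134.4] [  0   0  23  14 253] [0.5789 0.2611 0.056 ]
   tag pred px [263.3 133.5]
M pad [0.5061 0.0293 0.056 ] tag [0.4387 0.0103 0.058 ]
   top pred (np.float64(226.2), np.float64(215.0)) seen [226.1 215.1] [  5   5  13  13 119] [0.5058 0.0293 0.056 ]
   tag pred px [231.2 235.7]
   side pred (np.float64(244.9), np.float64(175.9)) seen [244.9 170.4] [  0   0  23  15 259] [0.4991 0.053  0.056 ]
   tag pred px [224.  175.3]
R pad [ 0.5018 -0.2361  0.056 ] tag [ 0.4338 -0.2195  0.058 ]
   top pred (np.float64(306.9), np.float64(218.5)) seen [306.8 218.5] [  5   6  13  12 117] [ 0.5016 -0.2356  0.056 ]
   tag pred px [302.  239.1]
   side pred (np.float64(218.2), np.float64(239.7)) seen [220.5 235.9] [  6   0  17  16 167] [ 0.5042 -0.2214  0.056 ]
   tag pred px [198.6 229.6]
```

Call:
move_arm([
  [0,0,0,0,0,0.05,-1],
  [0,0,0,0,0,0.09,-1],
  [0,0,0,0,0,0.13,-1],
  [0,0,0,0,0,0.13,-1],
], squeeze=10)

```text
t: 0.7
tool_pos: [0.2374, -0.551, 0.2186]
orientation: [-3.141, 0.006, 0.0]
force: [0.8, -1.1, -0.4]
opening: 0.0656
```

Call:
move_arm([
  [0.22,-0.45,0,0,0,0,-1],
  [0.45,-0.9,0,0,0,0,-1],
  [0.5,-1,0,0,0,0,-1],
])

```text
t: 1.0
tool_pos: [0.2893, -0.4477, 0.2184]
orientation: [-3.14, -0.008, -0.001]
force: [-0.2, -0.3, 0.5]
opening: 0.0419
```

Call:
move_arm([
  [0.22,-0.45,0,0,0,0,-1],
  [0.45,-0.9,0,0,0,0,-1],
  [0.5,-1,0,0,0,0,-1],
])

```text
t: 1.3
tool_pos: [0.3393, -0.3481, 0.2189]
orientation: [-3.141, -0.007, -0.002]
force: [0.8, -1.1, 0.3]
opening: 0.0175
```

Call:
move_arm([
  [0.22,-0.45,0,0,0,0,-1],
  [0.45,-0.9,0,0,0,0,-1],
  [0.5,-1,0,0,0,0,-1],
])

```text
t: 1.6
tool_pos: [0.3894, -0.2485, 0.219]
orientation: [-3.141, -0.007, -0.002]
force: [0.0, -0.6, -0.3]
opening: 0.0005
```

Call:
move_arm([
  [0.22,-0.45,0,0,0,0,-1],
  [0.45,-0.9,0,0,0,0,-1],
  [0.5,-1,0,0,0,0,-1],
])

```text
t: 1.9
tool_pos: [0.4396, -0.1488, 0.2189]
orientation: [-3.141, -0.006, -0.002]
force: [-0.5, -0.3, -0.5]
opening: 0.0
```

Call:
move_arm([
  [0.22,-0.45,0,0,0,0,-1],
  [0.45,-0.9,0,0,0,0,-1],
  [0.5,-1,0,0,0,0,-1],
])

```text
t: 2.2
tool_pos: [0.4897, -0.0492, 0.2187]
orientation: [-3.141, -0.005, -0.001]
force: [-0.5, -0.6, 0.0]
opening: 0.0007
```

Call:
move_arm([
  [0.22,-0.45,0,0,0,0,-1],
  [0.45,-0.9,0,0,0,0,-1],
  [0.5,-1,0,0,0,0,-1],
])

```text
t: 2.5
tool_pos: [0.5399, 0.0505, 0.2184]
orientation: [-3.141, -0.004, -0.001]
force: [0.6, -0.5, 0.4]
opening: 0.0006
```

Call:
move_arm([
  [0.15,-0.45,0,0,0,0,-1],
  [0.2,-0.9,0,0,0,0,-1],
  [0.2,-0.9,0,0,0,0,-1],
])

```text
t: 2.8
tool_pos: [0.559, 0.1411, 0.2182]
orientation: [-3.141, -0.005, 0.001]
force: [-0.2, -0.4, 0.6]
opening: 0.0004
```

Call:
move_arm([
  [0.1,-0.45,0.3,0,0,0,-1],
  [0.21,-0.91,0.6,0,0,0,-1],
  [0.21,-0.91,0.95,0,0,0,-1],
  [0.21,-0.91,1,0,0,0,-1],
  [0.21,-0.91,1,0,0,0,-1],
])

```text
t: 3.3
tool_pos: [0.5789, 0.227, 0.1169]
orientation: [3.139, -0.002, -0.006]
force: [0.1, 0.2, -0.3]
opening: 0.0002
```

Call:
move_arm([
  [0.02,-0.04,0.2,0,0,0,-1],
  [0.02,-0.04,0.4,0,0,0,-1],
  [0.02,-0.04,0.53,0,0,0,-1],
  [0.02,-0.04,0.53,0,0,0,-1],
  [0.02,-0.04,0.53,0,0,0,-1],
])

```text
t: 3.8
tool_pos: [0.5826, 0.2327, 0.0672]
orientation: [-3.141, 0.004, -0.002]
force: [0.3, 0.5, -0.0]
opening: 0.0007
```

```bash
python3 - <<'E'
from h import *
for i in range(3):
    d=read_camera("top"); s=read_state(); print(s["t"],s["tool_pos"],s["force"])
c=read_camera("side"); crop(c,"pics/p1.png",210,60,350,200,4)
E
```

```text
3.85 [0.58288583 0.23307989 0.06754682] [0.43568808 1.1324048  0.72224978]
3.9 [0.58294445 0.23329949 0.06760137] [0.12292808 0.00322706 1.02190506]
3.95 [0.58282855 0.23346408 0.06745085] [0.08292052 0.21405304 0.41244911]
```

View pics/p1.png

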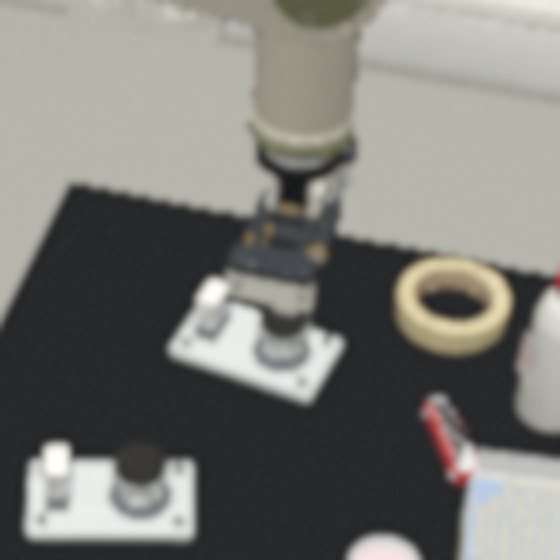

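Call:
move_arm([
  [-0.02,0,0.05,0,0,0,-1],
  [-0.02,0,0.1,0,0,0,-1],
  [-0.02,0,0.14,0,0,0,-1],
  [-0.02,0,0.15,0,0,0,-1],
  [-0.02,0,0.15,0,0,0,-1],
])

```text
t: 4.5
tool_pos: [0.5797, 0.2336, 0.0508]
orientation: [-3.141, 0.002, 0.0]
force: [-1.1, 0.1, 5.5]
opening: 0.0005
```

```bash
cat >> h.py <<'E'
def samp(n=4):
    r=[]
    for i in range(n):
        read_camera("side"); s=read_state(); r.append([*s["tool_pos"],*s["force"]])
    print(s["t"],np.mean(r,0).round(4))
E
python3 -c "
from h import *
samp()"
```

```text
4.7 [ 0.5797  0.2336  0.0509 -1.4169  0.4582  5.0656]
```

Call:
move_arm([
  [0,0,0.02,0,0,0,-1],
  [0,0,0.04,0,0,0,-1],
  [0,0,0.04,0,0,0,-1],
  [0,0,0.04,0,0,0,-1],
])

```text
t: 5.1
tool_pos: [0.5798, 0.2336, 0.0471]
orientation: [-3.141, 0.003, -0.0]
force: [-3.1, -1.2, 7.9]
opening: 0.0003
```

```bash
python3 -c "
from h import *
samp()"
```

```text
5.3 [ 0.5798  0.2336  0.0472 -2.3485  0.4082  7.6369]
```

Call:
move_arm([
  [0,0,-0.25,0,0,0,-1],
  [0,0,-0.5,0,0,0,-1],
  [-0.2,0.45,-0.5,0,0,0,-1],
  [-0.37,0.9,-0.5,0,0,0,-1],
  [-0.37,1,-0.5,0,0,0,-1],
])

```text
t: 5.8
tool_pos: [0.5398, 0.1299, 0.0952]
orientation: [3.14, -0.005, -0.005]
force: [0.2, 0.1, 0.1]
opening: 0.0006
```

Call:
move_arm([
  [-0.2,0.45,0,0,0,0,-1],
  [-0.37,0.9,0,0,0,0,-1],
  [-0.37,1,0,0,0,0,-1],
  [-0.37,1,0.1,0,0,0,-1],
  [-0.37,1.0,0.25,0,0,0,-1],
  [-0.37,1.0,0.3,0,0,0,-1],
  [-0.37,1.0,0.3,0,0,0,-1],
])

```text
t: 6.5
tool_pos: [0.5041, 0.0348, 0.0644]
orientation: [-3.141, 0.0, 0.006]
force: [0.8, -0.2, -1.2]
opening: 0.0002
```

```bash
python3 - <<'E'
from h import *
samp()
E
```

```text
6.7 [ 0.5053  0.0344  0.0663  0.1158  0.067  -0.1154]
```

Down to about 0.051, shifting y by -5 mm first.

Call:
move_arm([
  [0,0.05,0.05,0,0,0,-1],
  [0,0.05,0.08,0,0,0,-1],
  [0,0.05,0.12,0,0,0,-1],
  [0,0.05,0.14,0,0,0,-1],
  [0,0.05,0.14,0,0,0,-1],
  [0,0.05,0.14,0,0,0,-1],
])

```text
t: 7.3
tool_pos: [0.5056, 0.0283, 0.0531]
orientation: [3.141, -0.003, 0.0]
force: [-1.7, -1.2, 6.0]
opening: 0.0006
```

```bash
python3 -c "
from h import *
samp()"
```

```text
7.5 [ 0.5056  0.0283  0.0531 -2.2129 -1.8164  5.605 ]
```

Call:
move_arm([
  [0,0,0.02,0,0,0,-1],
  [0,0,0.03,0,0,0,-1],
  [0,0,0.03,0,0,0,-1],
  [0,0,0.03,0,0,0,-1],
])

```text
t: 7.9
tool_pos: [0.5056, 0.0283, 0.0505]
orientation: [3.141, -0.003, 0.001]
force: [-3.1, -1.1, 9.6]
opening: 0.0004
```

```bash
python3 -c "
from h import *
samp()"
```

```text
8.1 [ 0.5056  0.0283  0.0505 -3.9864 -1.0627  9.5671]
```

Call:
move_arm([
  [0,0,0.01,0,0,0,-1],
  [0,0,0.02,0,0,0,-1],
  [0,0,0.02,0,0,0,-1],
  [0,0,0.02,0,0,0,-1],
])

```text
t: 8.5
tool_pos: [0.5056, 0.0283, 0.0487]
orientation: [3.141, -0.003, 0.001]
force: [-5.2, -1.0, 11.3]
opening: 0.0007
```

```bash
python3 -c "
from h import *
samp()"
```

```text
8.7 [ 0.5056  0.0283  0.0488 -5.2695 -1.2255 12.2346]
```

Call:
move_arm([
  [0,0,-0.25,0,0,0,-1],
  [0,0,-0.5,0,0,0,-1],
  [0,0.45,-0.5,0,0,0,-1],
  [0,0.9,-0.5,0,0,0,-1],
  [0,1,-0.5,0,0,0,-1],
])

```text
t: 9.2
tool_pos: [0.5052, -0.0748, 0.0979]
orientation: [3.14, -0.006, 0.001]
force: [0.3, 0.6, -0.3]
opening: 0.0007
```

Call:
move_arm([
  [0,0.45,0,0,0,0,-1],
  [0,0.9,0,0,0,0,-1],
  [0,1,0,0,0,0,-1],
])

```text
t: 9.5
tool_pos: [0.5047, -0.1748, 0.0975]
orientation: [3.141, -0.007, 0.0]
force: [0.3, 0.2, 0.8]
opening: 0.0003
```

Call:
move_arm([
  [0,0.3,0,0,0,0,-1],
  [-0.03,0.64,0,0,0,0,-1],
  [-0.03,0.64,0.1,0,0,0,-1],
  [-0.03,0.64,0.25,0,0,0,-1],
  [-0.03,0.64,0.3,0,0,0,-1],
  [-0.03,0.64,0.3,0,0,0,-1],
])

```text
t: 10.1
tool_pos: [0.5007, -0.2333, 0.0654]
orientation: [-3.139, 0.001, 0.005]
force: [-0.6, 0.1, 0.2]
opening: 0.0004
```

```bash
python3 -c "
from h import *
samp()"
```

```text
10.3 [ 0.502  -0.2344  0.0674  0.3202  0.1666 -0.1128]
```

Call:
move_arm([
  [0,0.01,0.05,0,0,0,-1],
  [0,0.01,0.08,0,0,0,-1],
  [0,0.01,0.12,0,0,0,-1],
  [0,0.01,0.15,0,0,0,-1],
  [0,0.01,0.15,0,0,0,-1],
  [0,0.01,0.15,0,0,0,-1],
])

```text
t: 10.9
tool_pos: [0.5019, -0.2365, 0.0527]
orientation: [-3.141, 0.003, 0.0]
force: [-0.6, 0.1, 2.7]
opening: 0.0005
```

```bash
python3 -c "
from h import *
samp()"
```

```text
11.1 [ 0.5019 -0.2364  0.0528 -0.3446  0.7382  1.6429]
```

Call:
move_arm([
  [0,0,0.02,0,0,0,-1],
  [0,0,0.03,0,0,0,-1],
  [0,0,0.03,0,0,0,-1],
  [0,0,0.03,0,0,0,-1],
])

```text
t: 11.5
tool_pos: [0.502, -0.2365, 0.0497]
orientation: [3.141, -0.003, 0.0]
force: [-0.1, 0.5, 3.7]
opening: 0.0005
```

```bash
python3 -c "
from h import *
samp()"
```

```text
11.7 [ 0.502  -0.2365  0.0498 -0.2313  0.0785  2.5078]
```

Call:
move_arm([
  [0,0,0.01,0,0,0,-1],
  [0,0,0.02,0,0,0,-1],
  [0,0,0.02,0,0,0,-1],
  [0,0,0.02,0,0,0,-1],
])

```text
t: 12.1
tool_pos: [0.502, -0.2365, 0.0477]
orientation: [3.141, -0.003, 0.0]
force: [-0.3, -0.6, 3.7]
opening: 0.0004
```

```bash
python3 -c "
from h import *
samp()"
```

```text
12.3 [ 0.502  -0.2365  0.0477 -0.0951 -0.3454  3.5714]
```

Call:
move_arm([
  [0,0,-0.25,0,0,0,-1],
  [0,0,-0.5,0,0,0,-1],
  [-0.4,-0.1,-0.5,0,0,0,-1],
  [-0.68,-0.17,-0.5,0,0,0.04,-1],
  [-0.68,-0.17,-0.5,0,0,0.0764,-1],
  [-0.68,-0.17,-0.4,0,0,0.0764,-1],
  [-0.68,-0.17,-0.3,0,0,0.0764,-1],
  [-0.68,-0.17,-0.3,0,0,0.0764,-1],
])

```text
t: 13.1
tool_pos: [0.4329, -0.2185, 0.0752]
orientation: [-3.118, 0.374, 0.005]
force: [0.3, -0.6, -0.0]
opening: 0.0002
```

```bash
python3 - <<'E'
from h import *
samp()
c=read_camera("side"); crop(c,"pics/p2.png",150,170,290,290,4)
c=read_camera("top"); crop(c,"pics/p3.png",140,170,340,260,4)
E
```

```text
13.3 [ 0.4338 -0.2191  0.0768  0.6258  0.1564  0.1886]
```

View pics/p2.png

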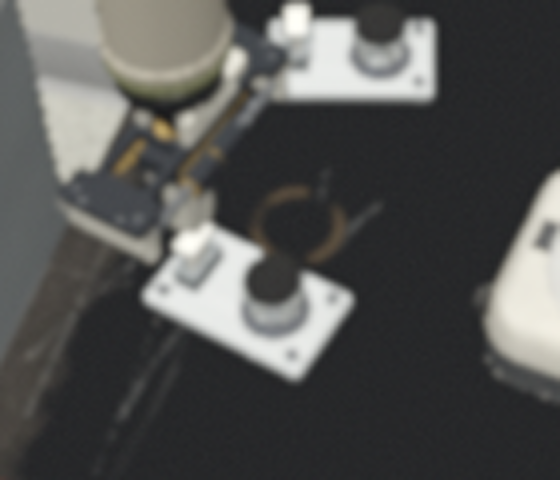

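View pics/p3.png

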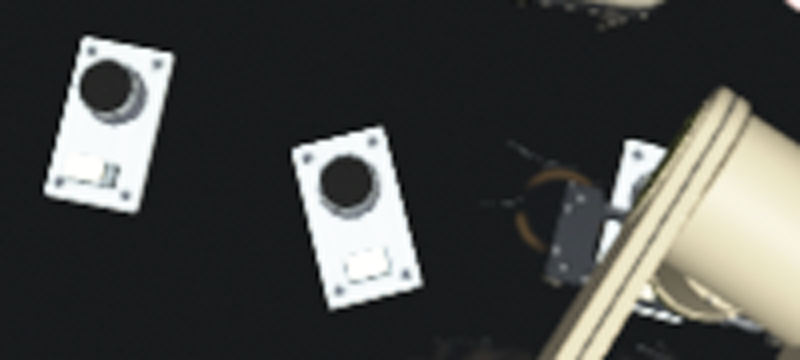

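The side view shows the closed tips above the right mount's tag (crop pixel 195,240), with the other tags still up. The rates are about 0.7 (left), 1.5 (middle) and 0.35 N/mm (right), so the right mount is the softest. I'll push its tag.

Call:
move_arm([
  [0,0,0.1,0,0,0,-1],
  [0,0,0.17,0,0,0,-1],
  [0,0,0.22,0,0,0,-1],
  [0,0,0.26,0,0,0,-1],
  [0,0,0.3,0,0,0,-1],
  [0,0,0.33,0,0,0,-1],
  [0,0,0.34,0,0,0,-1],
  [0,0,0.34,0,0,0,-1],
])

```text
t: 14.2
tool_pos: [0.4338, -0.2193, 0.0434]
orientation: [-3.119, 0.379, 0.001]
force: [1.1, 0.2, -0.5]
opening: 0.0004
```

```bash
python3 -c "
from h import *
samp()"
```

```text
14.4 [ 0.4338 -0.2193  0.0435 -0.2525  0.0198 -0.4736]
```

Call:
move_arm([
  [0,0,0.01,0,0,0,-1],
  [0,0,0.02,0,0,0,-1],
  [0,0,0.03,0,0,0,-1],
  [0,0,0.03,0,0,0,-1],
])

```text
t: 14.8
tool_pos: [0.4341, -0.2195, 0.0421]
orientation: [3.119, -0.378, -0.0]
force: [-7.4, 3.5, 16.6]
opening: 0.0004
```

```bash
python3 - <<'E'
from h import *
samp()
c=read_camera("side"); crop(c,"pics/p4.png",150,170,290,290,4)
E
```

```text
15.0 [ 0.4341 -0.2194  0.0421 -7.0536  4.6056 17.1585]
```

View pics/p4.png

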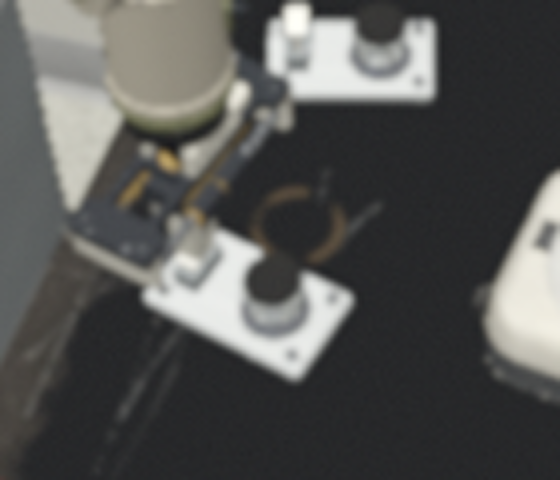

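The tag is at its stop: 17 N at z = 0.042. Now I'll lift away, clear the view and look.

Call:
move_arm([
  [0,0,-0.25,0,0,0,-1],
  [0,0,-0.6,0,0,0,-1],
  [0,0,-1,0,0,0,-1],
])

```text
t: 15.35
tool_pos: [0.4329, -0.2187, 0.1404]
orientation: [-3.117, 0.379, 0.004]
force: [1.1, -1.2, 0.2]
opening: 0.0008
```

Call:
move_arm([
  [0,0.45,-0.3,0,0,0,-1],
  [0,0.9,-0.6,0,0,0,-1],
  [0,1,-0.6,0,0,0,-1],
])

```text
t: 15.65
tool_pos: [0.4107, -0.3205, 0.205]
orientation: [3.113, -0.38, 0.008]
force: [-0.0, 0.1, 1.3]
opening: 0.0009
```

Call:
move_arm([
  [0,0.45,0,0,0,0,-1],
  [0,0.9,0,0,0,0,-1],
  [0,1,0,0,0,0,-1],
  [0,1,0,0,0,0,-1],
  [0,1,0,0,0,0,-1],
])

```text
t: 16.15
tool_pos: [0.3862, -0.4123, 0.1996]
orientation: [-3.117, 0.379, 0.001]
force: [-0.4, -0.7, 0.2]
opening: 0.0004
```

```bash
python3 - <<'E'
from h import *
samp()
c=read_camera("side"); crop(c,"pics/p5.png",170,90,310,270,3)
d=read_camera("top"); crop(d,"pics/p6.png",100,130,340,270,3)
g=d["frame"].astype(int)
for n,(x0,y0,x1,y1) in dict(L=(145,172,190,230),M=(205,195,252,250),R=(280,198,327,255)).items():
    q=g[y0:y1,x0:x1]; m=((q.min(2)>110)).astype(np.uint8)
    k=max(cv2.findContours(m,cv2.RETR_EXTERNAL,cv2.CHAIN_APPROX_NONE)[0],key=cv2.contourArea)+[x0,y0]
    print(n,cv2.minAreaRect(np.array([ray(d,*p[0],0.012)[:2] for p in k],np.float32)))
E
```

```text
16.35 [ 0.3866 -0.4121  0.2003  0.3707  0.1593 -0.1071]
L ((0.5564220547676086, 0.236338809132576), (0.08180925250053406, 0.14151537418365479), 80.25387573242188)
M ((0.48200327157974243, 0.022466324269771576), (0.14148809015750885, 0.08127941191196442), 15.686280250549316)
R ((0.477500319480896, -0.2301812767982483), (0.08186369389295578, 0.14197362959384918), 76.24781036376953)
```

View pics/p5.png

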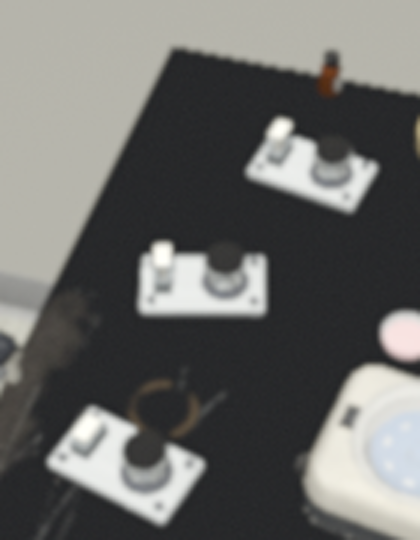

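View pics/p6.png

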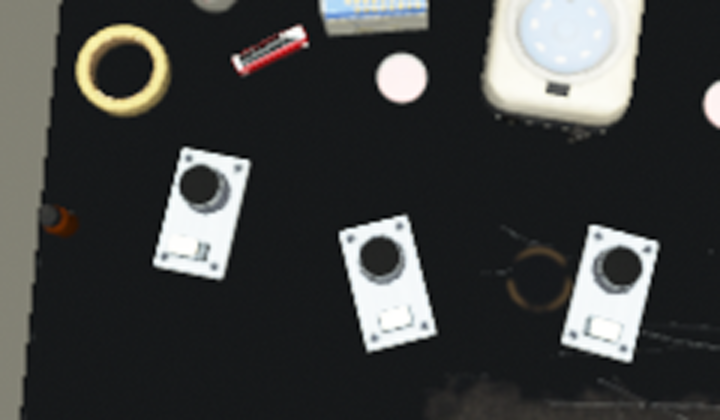

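The right mount's tag now sits low at side-crop (87,435). The left (280,128) and middle (162,255) tags are up, and all three pads have sprung back. The mount base outlines match the first measurement.

```bash
python3 -c "
from plant import *
print(close_job())"
```

```text
the job is handed in; nothing more can be done
None
```

The right-hand mount has the softest spring; I pushed its tag fully down and handed the job in at about 16.5 s.

I pressed the pads left, middle, right with closed fingertips. The spring rates came from force over travel:

| Mount | Rate (N/mm) | Deepest press (mm) | Force there (N) |
|---|---|---|---|
| Left | about 0.7 | about 9 | 7.6 |
| Middle | about 1.5 | about 7 | 12.2 |
| Right | about 0.3–0.5 | about 8 | 3.6 |

The right tag reached its stop at z = 0.042 m with about 17 N.

- **Last checks that agreed:** the right tag is low, the left and middle tags are up, and all three pads have sprung back. The mount outlines are the same as at the start, and the arm is clear with about zero force.
- **One thing that disagreed:** automatic pad detection in the side view ran into the black bench. I relied on the top-view measurement there, which matched the pad positions predicted from the base outlines to within 1 mm.
- **Not measured:** I did not measure the bottle, box and dish again after the moves, but the arm never came near them.

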